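# Make up two model-making kits in the design studio

## Robot

A 6-joint arm with a two-finger parallel gripper is mounted at the origin on the work surface. World frame = base frame: x ahead of the robot, y to its left, z up, the work surface at z = 0. Lengths are in m, angles in rad, forces in N, time in s.
With the tool pointing down it reaches from about 0.3 to 0.775 m from the base axis. Payload 14.6 kg.
Tool frame: the origin (TCP) lies on the centre line of the jaws, within the pads' length; the fingertips stand 25 mm ahead of it and the grasp point (between the pads) lies 6 mm ahead of it (ctrl.tip_reach is the distance from the TCP to the fingertips, in m); z points along the fingers, y is the line along which they close (so a half turn about z gives the same grasp; the last joint's range is limited). The gripper opens to 94 mm and grips with 3 to 60 N. Pads are 16 mm wide; open, the fingers measure 119 mm over their backs; the gripper's body (75 mm by 177 mm) begins 78 mm behind the grasp point.
Start: joints at [1.073, 0.3, 1.521, -0, 1.321, -0.067], TCP at [0.23, 0.5, 0.23] pointing down, gripper open.
Joint ranges: [-3.03, 3.03], [-0.79, 2.21], [0.23, 2.52], [-1.04, 4.18], [0, 3.07], [-2.55, 2.55]. Speed limits (rad/s): [2.22, 2.22, 2.57, 3.14, 3.14, 3.14].

## Interface

Orientations are given as [roll, pitch, yaw] about the fixed x, y, z axes, in that order (R = Rz(yaw) Ry(pitch) Rx(roll)).
In Python, from station import ctrl gives the robot as it stands. The module is installed in compiled form; this text tells all that it offers.
- The arm moves only by the tool apply_moves, never from a script. Its argument "deltas" is a list of rows, each a list of 7 numbers: the closure in counts, from 0 (fully open) to 255 (shut), then the shift along the world's x, y, z in cm, then the turn, a rotation vector about the world's x, y, z in rad. In form: [[jaw, tx, ty, tz, ax, ay, az], ...]. A call has 1 to 10 rows; each row shifts and turns the commanded pose from where the row before left it; what a row does not reach is not made up. A row lasts 1/10 s, in which the tool goes at most 50 mm and 8.59 degrees, less where a joint would pass 70% of its speed; a pose out of reach is approached as far as the arm can. A call with a gripper value outside its range is refused whole. The fingers move at their own pace and stop on an object; "grip_force" is the grip in N (left out, the last holds). Time passes only in rows, so rows that do not move let the fingers close. It gives the time, the measured TCP pose, the force, the opening and the grip force at its end, in the units of the state.
- ctrl.get_obs(): the state, without advancing time (a new reading comes with each control period).
- ctrl.camera(name): name is "side" or "top"; returns a dict with "img" (384x512x3 uint8, red, green, blue), "K" (3x3 intrinsics, pixels), "k1" (the pictures are not rectified: a ray, as slopes to the right and down, at radius r is drawn at 1 + k1 r^2 times it, then the intrinsics apply), "pose" (4x4, takes a point from camera to world coordinates). Camera axes: x right, y up, looking along -z (the intrinsics and any distortion apply to the point x, -y, -z); pixel columns grow to the right and rows downward; lengths in m; the calibration is good to about 2 mm. A picture is of the moment at which its call begins. There is no depth.
- ctrl.hand_in(): hands the job in; it is judged then, once.
The state is a dict: "time_s": time; "qpos": joint angles; "joint_vel": joint speeds; "tau": joint torques, N m; "ee_pos": TCP position; "eef_rot": TCP orientation; "force": force on the tool from outside, world axes, zero at the start; "moment": the same for the moment, N m; "grip_width": finger opening in m; "grip_force": force on a finger pad.
Only numpy, scipy, OpenCV 4.12 (cv2) and the standard library are available. Lean on these libraries where they do the work, as an engineer would, in place of code of your own. Each camera call takes 0.05 s, during which the arm holds its last target. There are 200 camera calls.

## Task

Make up two student kits on the studio table. In the long tray put the large plywood hexagon, the glue bottle and the pin tin, one in each compartment (any compartment), standing upright and flat on the tray's floor. Lay the cork block flat in the middle of the square tray and stand the small plywood hexagon upright on the middle of the cork block; leave the tape roll where it is.

Things in the scene. Friction and masses are not known exactly. Their poses are not given: they have to be found in the camera images.
- large_hexagon: Large laminated plywood hexagonal prism, loose, standing upright, striped sides: 60 mm across the flats, 69 mm across the corners, 45 mm tall, about 90 g. Origin: centre of its underside, z up. One pair of flats looks along its own +x and -x, the others every 60 degrees.
- small_hexagon: Small laminated plywood hexagonal prism, loose, standing upright, striped sides: 38 mm across the flats, 44 mm across the corners, 40 mm tall, about 35 g. Origin: centre of its underside, z up. One pair of flats looks along its own +x and -x, the others every 60 degrees.
- glue_bottle: White round glue bottle with paper label and pointed black cap, loose, standing: 46 mm diameter with straight sides from the base to 70 mm height, 108 mm tall in all, about 130 g. Origin: centre of its underside, z up.
- pin_tin: Closed round metal tin, loose, standing: 60 mm diameter, 45 mm tall, about 110 g; its lid does not come off. Origin: centre of its underside, z up.
- cork_block: Brown cork sanding block, loose, lying flat: 56 mm along its own x, 80 mm along its own y, 45 mm tall, about 80 g. Origin: centre of its underside, z up.
- long_tray: Long low plywood tray, fixed to the table: 100 mm along its own x, 292 mm along its own y, rim and two dividers 12 mm above the table, walls 4 mm, floor 4 mm thick. The dividers make three equal compartments in a row along y, each about 92 mm square inside, with centres at about y = -96, 0 and +96 mm, x = 0. Origin: centre of its underside, on the table, z up. It may lie to the left or to the right of the middle.
- square_tray: Low square plywood tray without dividers, fixed to the table: 108 mm by 108 mm outside, 100 mm square inside, rim 12 mm above the table, floor 4 mm thick. Origin: centre of its underside, on the table, z up. It lies on the other side from the long tray.
- tape_roll: Roll of paper tape lying flat among the stock, loose, in the way but not wanted: ring 84 mm outside, 68 mm inside diameter, 24 mm tall. Origin: centre of its underside.

How it is judged:
By the outcome, as a careful person would: the job done as asked, in the order asked, and still so for the second after the job is handed in, with the robot touching nothing.
It also fails if it takes over 122 s, if anything falls off the work surface, if the arm or the gripper's body presses on something with over 40 N, if the wrist force passes 120 N, or if a joint passes its speed limit or range.

## Working session

There is one attempt and no reset: what is moved stays moved. The work goes in short steps, Python scripts to look and compute and a tool call to move; the robot and the scene stay as the last step left them, time stands still between calls to the robot, and variables do not carry over. Pictures are saved under pics/ and viewed, at most 14 in all, crops included, and the job is handed in when it is done.

Besides the shell and the picture viewer there is one more tool, called after "Request:" as a command line: name --pt "numbers of a row" for each row, then --argument value for the rest. apply_moves: Moves the arm, as the interface text tells. Its arguments: {"type":"object","properties":{"deltas":{"type":"array"},"grip_force":{"type":"number"}},"required":["deltas"]}

```bash
mkdir -p pics && cat > h.py <<'E'
import numpy as np, cv2
from station import ctrl
def snap(n,f):
    c=ctrl.camera(n); cv2.imwrite(f'pics/{f}.png',c['img'][:,:,::-1]); np.save(f'pics/{f}.npy',c,allow_pickle=True); return c
def load(f): return np.load(f'pics/{f}.npy',allow_pickle=True).item()
def ray(c,uv):
    uv=np.array(uv,float).reshape(-1,1,2)
    p=cv2.undistortPoints(uv,c['K'],np.array([c['k1'],0,0,0,0.]))[:,0]
    d=np.c_[p[:,0],-p[:,1],-np.ones(len(p))]@c['pose'][:3,:3].T
    return c['pose'][:3,3],d
def onz(c,uv,z):
    o,d=ray(c,uv); return (o+d*((z-o[2])/d[:,2])[:,None])[:,:2]
E
python3 - <<'E'
from h import *
for n in('top','side'):
    c=snap(n,n+'0'); print(n,c['K'].round(1).tolist(),c['k1'],c['pose'].round(3).tolist())
o=ctrl.get_obs();print({k:np.round(v,3).tolist() for k,v in o.items()},ctrl.tip_reach)
E
```

```text
top [[383.8, 0.0, 257.5], [0.0, 383.8, 189.5], [0.0, 0.0, 1.0]] -0.04182745814261935 [[0.012, 0.984, -0.177, 0.331], [-0.999, 0.018, 0.031, 0.019], [0.033, 0.177, 0.984, 0.853], [0.0, 0.0, 0.0, 1.0]]
side [[414.8, 0.0, 260.0], [0.0, 414.8, 194.1], [0.0, 0.0, 1.0]] -0.11573771170694758 [[0.934, 0.171, -0.312, 0.16], [-0.356, 0.472, -0.806, -0.9], [0.009, 0.865, 0.502, 0.604], [0.0, 0.0, 0.0, 1.0]]
{'time_s': 0.1, 'qpos': [1.073, 0.3, 1.522, 0.0, 1.321, -0.067], 'joint_vel': [0.001, -0.001, -0.0, -0.0, 0.002, 0.001], 'tau': [-0.001, -53.265, -35.328, 0.071, 0.024, -0.0], 'ee_pos': [0.23, 0.5, 0.23], 'eef_rot': [-3.141, -0.0, 2.711], 'force': [0.335, 0.205, -0.126], 'moment': [0.009, -0.055, -0.004], 'grip_force': 0.0, 'grip_width': 0.094} 0.025
```

View pics/top0.png

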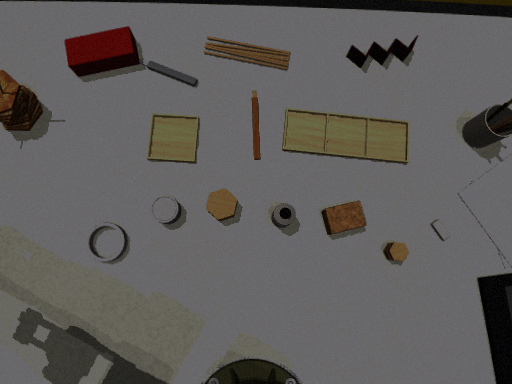

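View pics/side0.png

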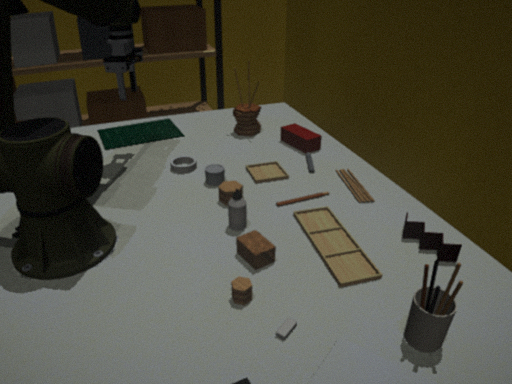

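Top view: square tray at (174,138), long tray (346,136), tin (166,210), large hexagon (222,205), glue (284,215), cork (345,217), small hexagon (397,252), tape (108,242). The side view shows the same layout. I'll enlarge next.

```bash
python3 - <<'E'
from h import *
c=load('top0');im=c['img'][:,:,::-1]
cr=np.clip(im[95:270,80:425].astype(float)*1.8,0,255).astype(np.uint8)
cv2.imwrite('pics/crop.png',cv2.resize(cr,None,fx=2.3,fy=2.3,interpolation=cv2.INTER_CUBIC))
hsv=cv2.cvtColor(np.ascontiguousarray(im),cv2.COLOR_BGR2HSV)
m=((hsv[...,1]>70)&(hsv[...,2]>40)).astype(np.uint8)
m[:95]=0;m[275:]=0
n,l,s,ce=cv2.connectedComponentsWithStats(m)
for i in range(1,n):
    if s[i,4]>100:
        cnt=cv2.findContours((l==i).astype(np.uint8),0,2)[0][0]
        r=cv2.minAreaRect(cnt);z=.012 if s[i,4]>1200 else .045
        b=cv2.boxPoints(r);w=onz(c,b,z)
        print(s[i],ce[i].round(1),'box ctr',w.mean(0).round(4),'sides',np.linalg.norm(w[1]-w[0]).round(4),np.linalg.norm(w[2]-w[1]).round(4),'ang',np.degrees(np.arctan2(*(w[1]-w[0])[::-1])).round(1))
E
```

```text
[  0  95  16  17 205] [  6.1 101.7] box ctr [0.6625 0.5536] sides 0.0342 0.0382 ang -89.4
[252  95   8  65 395] [255.5 127.1] box ctr [6.18e-01 3.00e-04] sides 0.0141 0.1485 ang -86.3
[ 282  108  127   56 5140] [345.8 135.2] box ctr [ 0.614 -0.213] sides 0.1031 0.2998 ang -5.7
[ 147  114   52   49 2180] [173.1 137.5] box ctr [0.5997 0.1872] sides 0.1114 0.111 ang -0.8
[206 188  32  33 727] [221.3 203.7] box ctr [0.445  0.0697] sides 0.0684 0.0628 ang -11.9
[324 201  42  33 951] [345.3 216.7] box ctr [ 0.4211 -0.1937] sides 0.0814 0.0569 ang -75.2
[384 242  25  19 305] [398.  250.9] box ctr [ 0.3523 -0.3039] sides 0.042 0.0472 ang -46.8
```

View pics/crop.png

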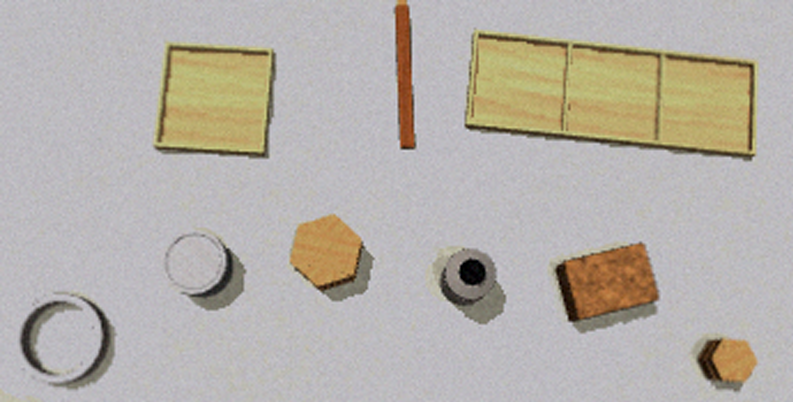

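Enlarged crop: the top faces and tray corners are clear. I'll read corner pixels off it and cast them onto the right planes.

```bash
python3 - <<'E'
from h import *
c=load('top0')
def P(pts,z): return onz(c,(np.array(pts)+.5)/2.3-.5+[80,95],z)
def rep(n,w): print(n,w.mean(0).round(4),[f"{np.hypot(*d)*1e3:.0f}mm@{np.degrees(np.arctan2(d[1],d[0])):.1f}" for d in np.roll(w,-1,0)-w])
rep('long',P([(474,31),(755,61),(752,156),(467,127)],.012))
rep('sq',P([(167,44),(272,50),(266,154),(156,148)],.012))
rep('hexL',P([(333,214),(362,241),(357,273),(326,287),(292,257),(297,227)],.045))
rep('cork',P([(568,263),(643,243),(659,298),(576,320)],.045))
rep('hexS',P([(726,339),(747,339),(757,360),(746,381),(723,381),(714,360)],.040))
im=c['img'].astype(float).mean(2)
for n,(u,v),z in [('tin',(196,263),.045),('cap',(472,271),.09),('capTip',(472,271),.108),('gluesh',(468,275),.07)]: print(n,P([(u,v)],z).round(4))
# side-view check, base/top pixels from picture by colour masks
s=load('side0');hsv=cv2.cvtColor(s['img'],cv2.COLOR_RGB2HSV)
print('side rays: ',[ (n,onz(s,[p],z).round(3).tolist()) for n,p,z in [('hexL top',(231,187),.045),('hexS top',(242,283),.04),('tin top',(215,169),.045),('cork top',(256,243),.045),('cap tip',(238,189),.108)]])
E
```

```text
long [ 0.6137 -0.2106] ['290mm@-94.7', '101mm@174.7', '287mm@85.3', '101mm@-4.1']
sq [0.5993 0.1859] ['105mm@-92.3', '107mm@179.2', '108mm@87.9', '107mm@-2.1']
hexL [0.4456 0.0686] ['37mm@-132.2', '30mm@172.4', '31mm@115.4', '42mm@49.7', '28mm@-7.4', '35mm@-68.7']
cork [ 0.4208 -0.1948] ['74mm@-74.4', '53mm@-165.5', '81mm@105.2', '53mm@7.0']
hexS [ 0.3492 -0.3107] ['20mm@-89.5', '21mm@-156.2', '22mm@149.3', '22mm@90.3', '21mm@21.7', '23mm@-32.3']
tin [[0.4312 0.1889]]
cap [[ 0.4226 -0.0601]]
capTip [[ 0.4204 -0.0582]]
gluesh [[ 0.4214 -0.0585]]
side rays:  [('hexL top', [[0.447, 0.062]]), ('hexS top', [[0.352, -0.31]]), ('tin top', [[0.435, 0.184]]), ('cork top', [[0.422, -0.202]]), ('cap tip', [[0.427, -0.062]])]
```

Top and side views agree to within about 7 mm, so I'm moving to the large hexagon (closing direction ≈ 21.5°).

Request:
apply_moves --pt "0 2.16 -4.33 0 0 0 -0.0764" --pt "0 2.16 -4.33 0 0 0 -0.0764" --pt "0 2.16 -4.33 0 0 0 -0.0764" --pt "0 2.16 -4.33 0 0 0 -0.0764" --pt "0 2.16 -4.33 0 0 0 -0.0764" --pt "0 2.16 -4.33 0 0 0 -0.0764" --pt "0 2.16 -4.33 0 0 0 -0.0764" --pt "0 2.16 -4.33 0 0 0 -0.0764" --pt "0 2.16 -4.33 0 0 0 -0.0764" --pt "0 2.16 -4.33 0 0 0 -0.0764" --grip_force 20

```text
time_s: 1.1
ee_pos: [0.4461, 0.0647, 0.2304]
eef_rot: [3.142, 0.0, 1.944]
force: [0.3, 2.0, -0.1]
grip_width: 0.0939
grip_force: 0.0
```

Request:
apply_moves --pt "0 0 0 -4 0 0 0" --pt "0 0 0 -4 0 0 0" --pt "0 0 0 -4 0 0 0" --pt "0 0 0 -3.5 0 0 0" --pt "0 0 0 -2 0 0 0" --pt "0 0 0 -1.5 0 0 0" --pt "0 0 0 0 0 0 0" --pt "60 0 0 0 0 0 0" --pt "95 0 0 0 0 0 0"

```text
time_s: 2.0
ee_pos: [0.4461, 0.0668, 0.0413]
eef_rot: [3.14, 0.0, 1.947]
force: [-0.6, -0.3, 0.2]
grip_width: 0.0813
grip_force: 0.0
```

Request:
apply_moves --pt "130 0 0 0 0 0 0" --pt "130 0 0 0 0 0 0" --pt "130 0 0 0 0 0 0" --pt "130 0 0 0 0 0 0" --pt "130 0 0 0 0 0 0"

```text
time_s: 2.5
ee_pos: [0.4459, 0.0668, 0.0409]
eef_rot: [3.141, 0.0, 1.947]
force: [-1.0, 1.2, 6.5]
grip_width: 0.0603
grip_force: 19.8
```

Request:
apply_moves --pt "130 0 0 2 0 0 0" --pt "130 0 0 4 0 0 0" --pt "130 0 0 4 0 0 0" --pt "130 0 0 4 0 0 0" --pt "130 0 0 0 0 0 0"

```text
time_s: 3.0
ee_pos: [0.4474, 0.0669, 0.185]
eef_rot: [3.134, 0.002, 1.947]
force: [-0.6, -0.7, -1.9]
grip_width: 0.0609
grip_force: 19.8
```

Request:
apply_moves --pt "130 1.68 -2.78 0 0 0 0" --pt "130 1.68 -2.78 0 0 0 0" --pt "130 1.68 -2.78 0 0 0 0" --pt "130 1.68 -2.78 0 0 0 0" --pt "130 1.68 -2.78 0 0 0 0" --pt "130 1.68 -2.78 0 0 0 0" --pt "130 1.68 -2.78 0 0 0 0" --pt "130 1.68 -2.78 0 0 0 0" --pt "130 1.68 -2.78 0 0 0 0" --pt "130 1.68 -2.78 0 0 0 0"

```text
time_s: 4.0
ee_pos: [0.6139, -0.2124, 0.1788]
eef_rot: [-3.14, -0.001, 1.947]
force: [0.4, 0.3, -2.0]
grip_width: 0.0605
grip_force: 19.8
```

Request:
apply_moves --pt "130 0 0 0 0 0 0" --pt "130 0 0 0 0 0 0"

```text
time_s: 4.2
ee_pos: [0.6132, -0.2114, 0.1786]
eef_rot: [-3.14, -0.002, 1.946]
force: [-0.2, -0.2, -1.7]
grip_width: 0.0608
grip_force: 19.8
```

```bash
python3 - <<'E'
from h import *
for n in('top','side'): snap(n,n+'1')
ims=[np.clip(load(k)['img'][a:a+150,b:b+200,::-1]*1.8,0,255).astype(np.uint8) for k,a,b in(('top1',60,250),('side1',150,230))]
cv2.imwrite('pics/c1.png',cv2.resize(np.hstack(ims),None,fx=2,fy=2))
E
```

```text
(no output)
```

View pics/c1.png

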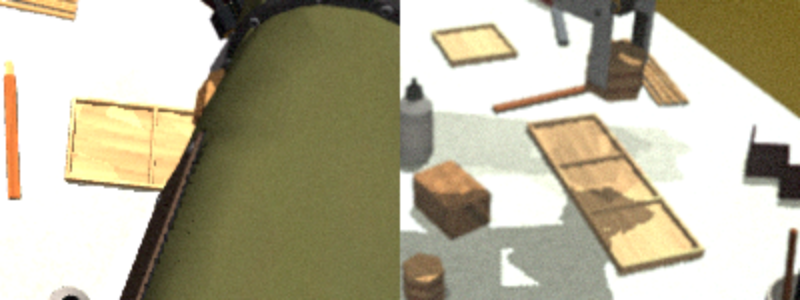

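The hexagon is held upright over the middle compartment (side crop at about (620,70), in front of the camera at height). Lowering.

Request:
apply_moves --pt "130 0 0 -4 0 0 0" --pt "130 0 0 -4 0 0 0" --pt "130 0 0 -3 0 0 0" --pt "130 0 0 -1 0 0 0" --pt "130 0 0 -0.8 0 0 0" --pt "130 0 0 -0.3 0 0 0" --pt "130 0 0 0 0 0 0" --pt "130 0 0 0 0 0 0"

```text
time_s: 5.1
ee_pos: [0.6142, -0.2114, 0.0508]
eef_rot: [3.14, 0.001, 1.947]
force: [0.8, 1.3, -1.8]
grip_width: 0.0603
grip_force: 19.8
```

Request:
apply_moves --pt "130 0 0 -0.3 0 0 0" --pt "130 0 0 -0.2 0 0 0" --pt "130 0 0 0 0 0 0"

```text
time_s: 5.4
ee_pos: [0.6139, -0.2114, 0.0449]
eef_rot: [3.141, 0.001, 1.947]
force: [-1.0, 0.4, 3.3]
grip_width: 0.0605
grip_force: 19.8
```

Request:
apply_moves --pt "80 0 0 0 0 0 0" --pt "40 0 0 0 0 0 0" --pt "40 0 0 0 0 0 0" --pt "40 0 0 1 0 0 0" --pt "40 0 0 3 0 0 0" --pt "0 0 0 4 0 0 0" --pt "0 0 0 4 0 0 0" --pt "0 0 0 4 0 0 0" --pt "0 0 0 0 0 0 0"

```text
time_s: 6.3
ee_pos: [0.6153, -0.2118, 0.2117]
eef_rot: [3.134, 0.007, 1.947]
force: [0.8, -0.4, 1.0]
grip_width: 0.0938
grip_force: 0.0
```

Request:
apply_moves --pt "0 -3.18 2.52 0 0 0 -0.077" --pt "0 -3.18 2.52 0 0 0 -0.077" --pt "0 -3.18 2.52 0 0 0 -0.077" --pt "0 -3.18 2.52 0 0 0 -0.077" --pt "0 -3.18 2.52 0 0 0 -0.077" --pt "0 -3.18 2.52 0 0 0 -0.077" --pt "0 0 0 0 0 0 0" --pt "0 0 0 0 0 0 0"

```text
time_s: 7.1
ee_pos: [0.423, -0.0599, 0.2051]
eef_rot: [3.14, 0.0, 1.486]
force: [0.2, -0.1, 0.2]
grip_width: 0.0939
grip_force: 0.0
```

Request:
apply_moves --pt "0 0 0 -4 0 0 0" --pt "0 0 0 -4 0 0 0" --pt "0 0 0 -4 0 0 0" --pt "0 0 0 -2 0 0 0" --pt "0 0 0 -1 0 0 0" --pt "0 0 0 0 0 0 0" --pt "80 0 0 0 0 0 0" --pt "110 0 0 0 0 0 0" --pt "120 0 0 0 0 0 0"

```text
time_s: 8.0
ee_pos: [0.4234, -0.0602, 0.0553]
eef_rot: [3.14, 0.0, 1.485]
force: [-0.2, 0.7, -0.5]
grip_width: 0.0736
grip_force: 0.0
```

Request:
apply_moves --pt "160 0 0 0 0 0 0" --pt "160 0 0 0 0 0 0" --pt "160 0 0 0 0 0 0" --pt "160 0 0 0 0 0 0" --pt "160 0 0 0 0 0 0"

```text
time_s: 8.5
ee_pos: [0.4229, -0.0601, 0.0545]
eef_rot: [3.141, -0.0, 1.485]
force: [-1.4, 1.1, 2.4]
grip_width: 0.0457
grip_force: 20.0
```

Request:
apply_moves --pt "160 0 0 2 0 0 0" --pt "160 0 0 4 0 0 0" --pt "160 0 0 2 0 0 0" --pt "160 3.3 -0.9 0 0 0 0" --pt "160 3.3 -0.9 0 0 0 0" --pt "160 3.3 -0.9 0 0 0 0" --pt "160 3.3 -0.9 0 0 0 0" --pt "160 3.3 -0.9 0 0 0 0" --pt "160 3.4 -1 0 0 0 0" --pt "160 0 0 0 0 0 0"

```text
time_s: 9.5
ee_pos: [0.6239, -0.1159, 0.133]
eef_rot: [-3.141, -0.0, 1.484]
force: [-0.1, 0.2, -1.5]
grip_width: 0.0455
grip_force: 20.0
```

Request:
apply_moves --pt "160 0 0 -3 0 0 0" --pt "160 0 0 -3 0 0 0" --pt "160 0 0 -1 0 0 0" --pt "160 0 0 0 0 0 0" --pt "160 0 0 0 0 0 0"

```text
time_s: 10.0
ee_pos: [0.6223, -0.1151, 0.0658]
eef_rot: [3.14, 0.0, 1.485]
force: [0.7, -0.4, -1.1]
grip_width: 0.0455
grip_force: 20.0
```

Request:
apply_moves --pt "160 0 0 -0.3 0 0 0" --pt "160 0 0 -0.3 0 0 0" --pt "160 0 0 -0.1 0 0 0" --pt "160 0 0 0 0 0 0"

```text
time_s: 10.4
ee_pos: [0.6222, -0.1151, 0.0586]
eef_rot: [3.141, 0.0, 1.485]
force: [-3.3, 1.3, 7.7]
grip_width: 0.0459
grip_force: 20.0
```

Request:
apply_moves --pt "120 0 0 0 0 0 0" --pt "80 0 0 0 0 0 0" --pt "60 0 0 0 0 0 0" --pt "60 0 0 2 0 0 0" --pt "60 0 0 4 0 0 0" --pt "0 0 0 4 0 0 0" --pt "0 0 0 4 0 0 0" --pt "0 0 0 0 0 0 0"

```text
time_s: 11.2
ee_pos: [0.6236, -0.1154, 0.2036]
eef_rot: [3.133, 0.001, 1.485]
force: [1.3, 0.6, 0.2]
grip_width: 0.0919
grip_force: 0.0
```

Request:
apply_moves --pt "0 -2.11 3.36 0 0 0 0" --pt "0 -2.11 3.36 0 0 0 0" --pt "0 -2.11 3.36 0 0 0 0" --pt "0 -2.11 3.36 0 0 0 0" --pt "0 -2.11 3.36 0 0 0 0" --pt "0 -2.11 3.36 0 0 0 0" --pt "0 -2.11 3.36 0 0 0 0" --pt "0 -2.11 3.36 0 0 0 0" --pt "0 -2.11 3.36 0 0 0 0" --pt "0 0 0 0 0 0 0"

```text
time_s: 12.2
ee_pos: [0.4299, 0.19, 0.1971]
eef_rot: [-3.141, -0.0, 1.488]
force: [-0.3, 0.3, -0.1]
grip_width: 0.0939
grip_force: 0.0
```

```bash
python3 - <<'E'
from h import *
for n in('top','side'): snap(n,n+'2')
ims=[np.clip(load(k)['img'][a:a+150,b:b+200,::-1].astype(float)*1.8,0,255).astype(np.uint8) for k,a,b in(('top2',80,230),('side2',120,200))]
cv2.imwrite('pics/c2.png',cv2.resize(np.hstack(ims),None,fx=2,fy=2))
E
```

```text
(no output)
```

View pics/c2.png

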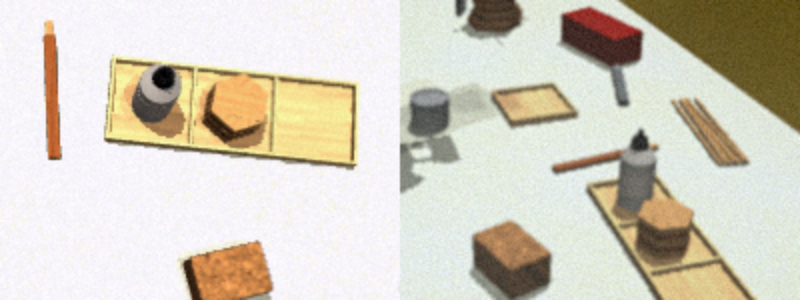

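The glue (160,95 in the crop) and the hexagon (235,105) stand well in their compartments. Now the tin.

Request:
apply_moves --pt "0 0 0 -4 0 0 0" --pt "0 0 0 -4 0 0 0" --pt "0 0 0 -4 0 0 0" --pt "0 0 0 -2.5 0 0 0" --pt "0 0 0 -1.2 0 0 0" --pt "0 0 0 0 0 0 0" --pt "60 0 0 0 0 0 0" --pt "80 0 0 0 0 0 0"

```text
time_s: 13.1
ee_pos: [0.4328, 0.1874, 0.0418]
eef_rot: [3.14, -0.001, 1.485]
force: [-0.0, -0.3, -0.6]
grip_width: 0.0814
grip_force: 0.0
```

Request:
apply_moves --pt "130 0 0 0 0 0 0" --pt "130 0 0 0 0 0 0" --pt "130 0 0 0 0 0 0" --pt "130 0 0 0 0 0 0" --pt "130 0 0 0 0 0 0"

```text
time_s: 13.6
ee_pos: [0.4322, 0.1874, 0.0409]
eef_rot: [3.141, -0.0, 1.485]
force: [-1.4, -1.3, 7.3]
grip_width: 0.0598
grip_force: 20.0
```

Request:
apply_moves --pt "130 0 0 2 0 0 0" --pt "130 0 0 4 0 0 0" --pt "130 0 0 4 0 0 0" --pt "130 0 0 4 0 0 0" --pt "130 1.45 -4.12 0 0 0 0" --pt "130 1.45 -4.12 0 0 0 0" --pt "130 1.45 -4.12 0 0 0 0" --pt "130 1.45 -4.12 0 0 0 0" --pt "130 1.45 -4.12 0 0 0 0" --pt "130 1.45 -4.12 0 0 0 0"

```text
time_s: 14.6
ee_pos: [0.5191, -0.0616, 0.1803]
eef_rot: [-3.141, -0.0, 1.485]
force: [-0.3, -0.1, -1.3]
grip_width: 0.0598
grip_force: 20.0
```

Request:
apply_moves --pt "130 1.45 -4.12 0 0 0 0" --pt "130 1.45 -4.12 0 0 0 0" --pt "130 1.45 -4.12 0 0 0 0" --pt "130 1.45 -4.12 0 0 0 0" --pt "130 1.45 -4.12 0 0 0 0" --pt "130 1.4 -4.1 0 0 0 0" --pt "130 0 0 0 0 0 0" --pt "130 0 0 -4 0 0 0" --pt "130 0 0 -4 0 0 0" --pt "130 0 0 -2 0 0 0"

```text
time_s: 15.6
ee_pos: [0.604, -0.3056, 0.0763]
eef_rot: [-3.137, -0.002, 1.485]
force: [-1.0, 0.6, -0.9]
grip_width: 0.0596
grip_force: 20.0
```

Request:
apply_moves --pt "130 0 0 -1.5 0 0 0" --pt "130 0 0 -0.8 0 0 0" --pt "130 0 0 0 0 0 0" --pt "130 0 0 0 0 0 0"

```text
time_s: 16.0
ee_pos: [0.606, -0.307, 0.0587]
eef_rot: [3.14, 0.001, 1.485]
force: [0.9, 0.2, -0.5]
grip_width: 0.0597
grip_force: 20.0
```

Request:
apply_moves --pt "130 0 0 -0.7 0 0 0" --pt "130 0 0 -0.3 0 0 0" --pt "130 0 0 -0.2 0 0 0" --pt "130 0 0 -0.1 0 0 0" --pt "130 0 0 0 0 0 0"

```text
time_s: 16.5
ee_pos: [0.6055, -0.3069, 0.045]
eef_rot: [3.141, 0.0, 1.485]
force: [-2.4, 1.2, 3.5]
grip_width: 0.0596
grip_force: 20.0
```

Request:
apply_moves --pt "80 0 0 0 0 0 0" --pt "40 0 0 0 0 0 0" --pt "40 0 0 0 0 0 0" --pt "40 0 0 1 0 0 0" --pt "40 0 0 3 0 0 0" --pt "0 0 0 4 0 0 0" --pt "0 0 0 4 0 0 0" --pt "0 0 0 0 0 0 0"

```text
time_s: 17.3
ee_pos: [0.6073, -0.3078, 0.1719]
eef_rot: [3.132, 0.004, 1.485]
force: [0.5, -0.2, 0.7]
grip_width: 0.0937
grip_force: 0.0
```

Request:
apply_moves --pt "0 -3.08 1.83 0 0 0 0.057" --pt "0 -3.08 1.83 0 0 0 0.057" --pt "0 -3.08 1.83 0 0 0 0.057" --pt "0 -3.08 1.83 0 0 0 0.057" --pt "0 -3.08 1.83 0 0 0 0.057" --pt "0 -3.08 1.83 0 0 0 0.057" --pt "0 0 0 0 0 0 0" --pt "0 0 0 -4 0 0 0" --pt "0 0 0 -4 0 0 0" --pt "0 0 0 -3 0 0 0"

```text
time_s: 18.3
ee_pos: [0.4207, -0.1971, 0.0528]
eef_rot: [-3.141, -0.0, 1.826]
force: [0.4, 0.5, 0.9]
grip_width: 0.0939
grip_force: 0.0
```

Request:
apply_moves --pt "0 0 0 -1 0 0 0" --pt "0 0 0 -0.4 0 0 0" --pt "0 0 0 0 0 0 0" --pt "60 0 0 0 0 0 0" --pt "80 0 0 0 0 0 0"

```text
time_s: 18.8
ee_pos: [0.4213, -0.1974, 0.0416]
eef_rot: [3.14, 0.001, 1.827]
force: [0.7, 0.0, -0.2]
grip_width: 0.0813
grip_force: 0.0
```

Request:
apply_moves --pt "140 0 0 0 0 0 0" --pt "140 0 0 0 0 0 0" --pt "140 0 0 0 0 0 0" --pt "140 0 0 0 0 0 0" --pt "140 0 0 0 0 0 0"

```text
time_s: 19.3
ee_pos: [0.4208, -0.1971, 0.0406]
eef_rot: [3.141, 0.0, 1.827]
force: [-0.1, 1.0, 4.6]
grip_width: 0.0561
grip_force: 20.0
```

Request:
apply_moves --pt "140 0 0 2 0 0 0" --pt "140 0 0 4 0 0 0" --pt "140 0 0 4 0 0 0" --pt "140 0 0 2 0 0 0" --pt "140 0 0 0 0 0 0"

```text
time_s: 19.8
ee_pos: [0.4216, -0.1976, 0.1629]
eef_rot: [3.138, 0.003, 1.827]
force: [-0.6, 0.1, -0.7]
grip_width: 0.0557
grip_force: 20.0
```

Request:
apply_moves --pt "140 1.79 3.83 0 0 0 -0.029" --pt "140 1.79 3.83 0 0 0 -0.029" --pt "140 1.79 3.83 0 0 0 -0.029" --pt "140 1.79 3.83 0 0 0 -0.029" --pt "140 1.79 3.83 0 0 0 -0.029" --pt "140 1.79 3.83 0 0 0 -0.029" --pt "140 1.79 3.83 0 0 0 -0.029" --pt "140 1.79 3.83 0 0 0 -0.029" --pt "140 1.79 3.83 0 0 0 -0.029" --pt "140 1.79 3.83 0 0 0 -0.029"

```text
time_s: 20.8
ee_pos: [0.5997, 0.1875, 0.1584]
eef_rot: [-3.139, 0.001, 1.536]
force: [1.1, -0.8, -1.0]
grip_width: 0.0556
grip_force: 20.0
```

Request:
apply_moves --pt "140 0 0 0 0 0 0" --pt "140 0 0 -4 0 0 0" --pt "140 0 0 -4 0 0 0" --pt "140 0 0 -1.5 0 0 0" --pt "140 0 0 0 0 0 0" --pt "140 0 0 0 0 0 0"

```text
time_s: 21.4
ee_pos: [0.6002, 0.1858, 0.0666]
eef_rot: [3.14, -0.0, 1.537]
force: [0.1, 0.1, 0.0]
grip_width: 0.0559
grip_force: 20.0
```

```bash
python3 - <<'E'
from h import *
for n in('top','side'): snap(n,n+'3')
ims=[np.clip(load(k)['img'][a:a+75,b:b+100,::-1].astype(float)*1.8,0,255).astype(np.uint8) for k,a,b in(('top3',95,125),('side3',130,220))]
cv2.imwrite('pics/c3.png',cv2.resize(np.hstack(ims),None,fx=4,fy=4))
E
```

```text
(no output)
```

View pics/c3.png

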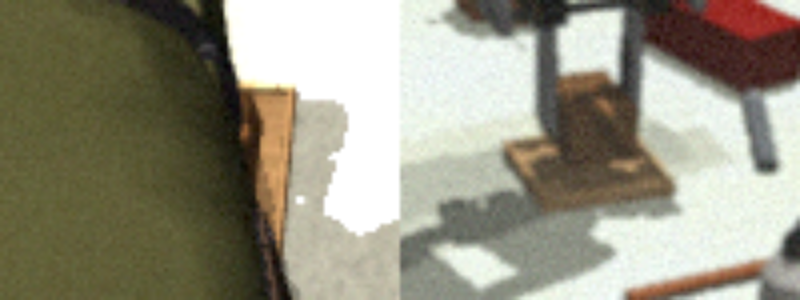

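The cork is held above the square tray, aligned with it (side crop around (600,120)). Lowering.

Request:
apply_moves --pt "140 0 0 -1 0 0 0" --pt "140 0 0 -0.7 0 0 0" --pt "140 0 0 -0.3 0 0 0" --pt "140 0 0 -0.15 0 0 0" --pt "140 0 0 0 0 0 0" --pt "140 0 0 0 0 0 0"

```text
time_s: 22.1
ee_pos: [0.5996, 0.1859, 0.0446]
eef_rot: [-3.141, 0.0, 1.537]
force: [-5.1, -0.9, 8.3]
grip_width: 0.0556
grip_force: 20.0
```

Request:
apply_moves --pt "100 0 0 0 0 0 0" --pt "50 0 0 0 0 0 0" --pt "40 0 0 0 0 0 0" --pt "40 0 0 1 0 0 0" --pt "40 0 0 3 0 0 0" --pt "0 0 0 4 0 0 0" --pt "0 0 0 4 0 0 0" --pt "0 -1.92 -3.81 0 0 0 0" --pt "0 -1.92 -3.81 0 0 0 0" --pt "0 -1.92 -3.81 0 0 0 0"

```text
time_s: 23.1
ee_pos: [0.5412, 0.0706, 0.1648]
eef_rot: [3.141, -0.0, 1.537]
force: [0.9, -0.5, 0.0]
grip_width: 0.0936
grip_force: 0.0
```

Request:
apply_moves --pt "0 -1.92 -3.81 0 0 0 0" --pt "0 -1.92 -3.81 0 0 0 0" --pt "0 -1.92 -3.81 0 0 0 0" --pt "0 -1.92 -3.81 0 0 0 0" --pt "0 -1.92 -3.81 0 0 0 0" --pt "0 -1.92 -3.81 0 0 0 0" --pt "0 -1.92 -3.81 0 0 0 0" --pt "0 -1.92 -3.81 0 0 0 0" --pt "0 -1.92 -3.81 0 0 0 0" --pt "0 -1.92 -3.81 0 0 0 0"

```text
time_s: 24.1
ee_pos: [0.3491, -0.3109, 0.1648]
eef_rot: [3.141, 0.001, 1.537]
force: [-0.2, 0.8, -0.4]
grip_width: 0.0938
grip_force: 0.0
```

Request:
apply_moves --pt "0 0 0 0 0 0 0" --pt "0 0 0 0 0 0 0"

```text
time_s: 24.3
ee_pos: [0.3498, -0.3097, 0.1644]
eef_rot: [3.141, 0.0, 1.535]
force: [-1.2, 0.3, -0.7]
grip_width: 0.0939
grip_force: 0.0
```

```bash
python3 - <<'E'
from h import *
for n in('top','side'): snap(n,n+'4')
ims=[np.clip(load(k)['img'][a:a+75,b:b+100,::-1].astype(float)*1.8,0,255).astype(np.uint8) for k,a,b in(('top4',95,125),('side4',120,200))]
cv2.imwrite('pics/c4.png',cv2.resize(np.hstack(ims),None,fx=4,fy=4,interpolation=cv2.INTER_CUBIC))
E
```

```text
(no output)
```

View pics/c4.png

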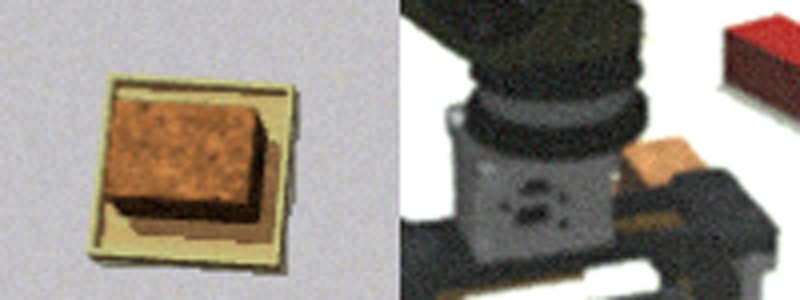

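The cork lies in the tray (top face corners about (114,100), (252,110), (250,206), (106,197); tray corners (110,74), (297,87), (278,270), (91,256)). I'll check how well it is centred.

```bash
python3 - <<'E'
from h import *
c=load('top4')
P=lambda p,z:onz(c,(np.array(p)+.5)/4-.5+[125,95],z)
for n,p,z in [('tray',[(110,74),(297,87),(278,270),(91,256)],.012),('cork',[(114,100),(252,110),(250,206),(106,197)],.049),('corkbase',[(118,215),(261,221)],.004)]:
    w=P(p,z);print(n,w.mean(0).round(4),w.round(4).tolist())
E
```

```text
tray [0.5997 0.1864] [[0.6567, 0.2376], [0.6511, 0.13], [0.5425, 0.1363], [0.5486, 0.2414]]
cork [0.5978 0.1869] [[0.6274, 0.2249], [0.6232, 0.1492], [0.5686, 0.1478], [0.5721, 0.2257]]
corkbase [0.5741 0.189 ] [[0.5751, 0.2298], [0.5731, 0.1483]]
```

Cork is centred within about 2 mm. Picking the small hexagon.

Request:
apply_moves --pt "0 0 0 -4 0 0 0" --pt "0 0 0 -4 0 0 0" --pt "0 0 0 -3 0 0 0" --pt "0 0 0 -1.4 0 0 0" --pt "0 0 0 0 0 0 0" --pt "60 0 0 0 0 0 0" --pt "100 0 0 0 0 0 0" --pt "130 0 0 0 0 0 0" --pt "140 0 0 0 0 0 0" --grip_force 15

```text
time_s: 25.3
ee_pos: [0.3503, -0.3095, 0.0406]
eef_rot: [3.141, 0.001, 1.537]
force: [0.2, -0.4, 0.3]
grip_width: 0.0654
grip_force: 0.0
```

Request:
apply_moves --pt "180 0 0 0 0 0 0" --pt "180 0 0 0 0 0 0" --pt "180 0 0 0 0 0 0" --pt "180 0 0 0 0 0 0" --pt "180 0 0 0 0 0 0" --pt "180 0 0 0 0 0 0"

```text
time_s: 25.9
ee_pos: [0.3501, -0.3094, 0.04]
eef_rot: [-3.142, -0.0, 1.537]
force: [-0.5, -0.5, 2.2]
grip_width: 0.0381
grip_force: 14.8
```

Request:
apply_moves --pt "180 0 0 2 0 0 0" --pt "180 0 0 4 0 0 0" --pt "180 0 0 4 0 0 0" --pt "180 0 0 4 0 0 0" --pt "180 1.66 3.31 0 0 0 0" --pt "180 1.66 3.31 0 0 0 0" --pt "180 1.66 3.31 0 0 0 0" --pt "180 1.66 3.31 0 0 0 0" --pt "180 1.66 3.31 0 0 0 0"

```text
time_s: 26.8
ee_pos: [0.4335, -0.1424, 0.18]
eef_rot: [3.141, 0.0, 1.537]
force: [-0.1, 0.0, -0.7]
grip_width: 0.0382
grip_force: 14.8
```

Request:
apply_moves --pt "180 1.66 3.31 0 0 0 0" --pt "180 1.66 3.31 0 0 0 0" --pt "180 1.66 3.31 0 0 0 0" --pt "180 1.66 3.31 0 0 0 0" --pt "180 1.66 3.31 0 0 0 0" --pt "180 1.66 3.31 0 0 0 0" --pt "180 1.66 3.31 0 0 0 0" --pt "180 1.66 3.31 0 0 0 0" --pt "180 1.66 3.31 0 0 0 0" --pt "180 1.66 3.26 0 0 0 0"

```text
time_s: 27.8
ee_pos: [0.5995, 0.1882, 0.1797]
eef_rot: [-3.141, 0.0, 1.537]
force: [-0.0, 0.0, -0.1]
grip_width: 0.0383
grip_force: 14.8
```

Request:
apply_moves --pt "180 0 0 0 0 0 0" --pt "180 0 0 -4 0 0 0" --pt "180 0 0 -2.5 0 0 0" --pt "180 0 0 -1 0 0 0" --pt "180 0 0 0 0 0 0" --pt "180 0 0 0 0 0 0"

```text
time_s: 28.4
ee_pos: [0.5996, 0.1865, 0.1063]
eef_rot: [3.14, -0.0, 1.537]
force: [0.1, -0.1, 0.0]
grip_width: 0.0386
grip_force: 14.8
```

```bash
python3 - <<'E'
from h import *
snap('side','side5')
im=np.clip(load('side5')['img'][100:200,210:330,::-1].astype(float)*1.8,0,255).astype(np.uint8)
cv2.imwrite('pics/c5.png',cv2.resize(im,None,fx=5,fy=5,interpolation=cv2.INTER_CUBIC))
E
```

```text
(no output)
```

View pics/c5.png

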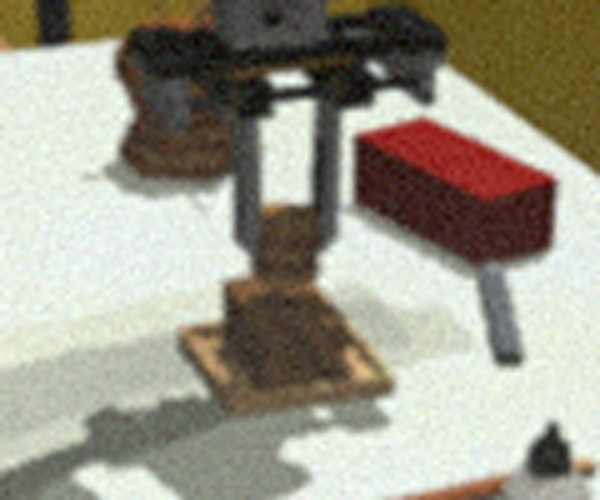

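The small hexagon hangs upright (287,245) above the cork block (285,330). Lowering about 17 mm in steps.

Request:
apply_moves --pt "180 0 0 -0.8 0 0 0" --pt "180 0 0 -0.4 0 0 0" --pt "180 0 0 -0.2 0 0 0" --pt "180 0 0 -0.1 0 0 0" --pt "180 0 0 0 0 0 0"

```text
time_s: 28.95
ee_pos: [0.5991, 0.1866, 0.0899]
eef_rot: [-3.141, 0.0, 1.537]
force: [0.5, 0.3, -0.3]
grip_width: 0.0383
grip_force: 14.8
```

Request:
apply_moves --pt "180 0 0 -0.1 0 0 0" --pt "180 0 0 0 0 0 0"

```text
time_s: 29.15
ee_pos: [0.5991, 0.1867, 0.089]
eef_rot: [3.141, -0.0, 1.537]
force: [1.1, -0.3, 0.1]
grip_width: 0.0383
grip_force: 14.8
```

Request:
apply_moves --pt "180 0 0 -0.1 0 0 0" --pt "180 0 0 0 0 0 0"

```text
time_s: 29.35
ee_pos: [0.5992, 0.1867, 0.089]
eef_rot: [3.141, -0.0, 1.537]
force: [-4.2, -1.2, 8.0]
grip_width: 0.0378
grip_force: 14.8
```

Contact. Releasing, rising, and backing away to clear the cameras' view.

Request:
apply_moves --pt "150 0 0 0 0 0 0" --pt "120 0 0 0 0 0 0" --pt "90 0 0 0 0 0 0" --pt "90 0 0 0 0 0 0" --pt "90 0 0 1 0 0 0" --pt "90 0 0 3 0 0 0" --pt "90 0 0 4 0 0 0" --pt "90 0 0 3 0 0 0" --pt "90 0 0 0 0 0 0"

```text
time_s: 30.25
ee_pos: [0.6005, 0.187, 0.2035]
eef_rot: [3.134, -0.002, 1.537]
force: [-0.8, -0.1, -0.1]
grip_width: 0.0609
grip_force: 0.0
```

Request:
apply_moves --pt "90 -3.5 3 0 0 0 0" --pt "90 -3.5 3 0 0 0 0" --pt "90 -3.5 3 0 0 0 0" --pt "90 -3.5 3 0 0 0 0" --pt "90 -3.5 3 0 0 0 0" --pt "90 -3.5 3 0 0 0 0" --pt "90 -3.5 3 0 0 0 0" --pt "90 -3.5 3 0 0 0 0" --pt "90 0 0 0 0 0 0"

```text
time_s: 31.15
ee_pos: [0.3154, 0.4291, 0.1978]
eef_rot: [-3.141, -0.0, 1.542]
force: [-0.4, 0.0, 0.2]
grip_width: 0.0606
grip_force: 0.0
```

```bash
python3 - <<'E'
from h import *
for n in('top','side'): snap(n,n+'6')
f=lambda k,a,b:np.clip(load(k)['img'][a:a+160,b:b+200,::-1].astype(float)*1.8,0,255).astype(np.uint8)
ims=[cv2.resize(f('top6',90,140)[:, :],None,fx=2,fy=2),cv2.resize(f('side6',130,220),None,fx=2,fy=2)]
z=[cv2.resize(np.clip(load(k)['img'][a:a+60,b:b+100,::-1].astype(float)*1.8,0,255).astype(np.uint8),None,fx=4,fy=4,interpolation=cv2.INTER_CUBIC) for k,a,b in(('top6',105,125),('side6',130,220))]
cv2.imwrite('pics/c6.png',np.vstack([np.hstack(ims),np.hstack(z)]))
E
```

```text
(no output)
```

View pics/c6.png

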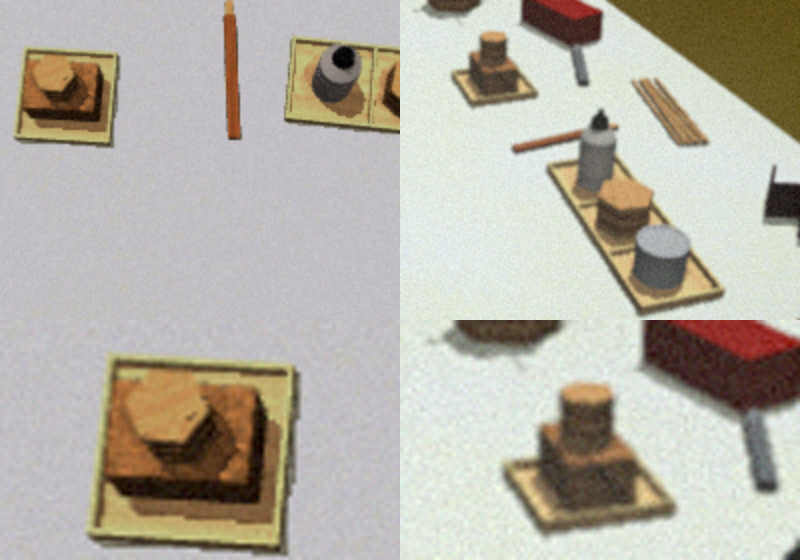

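All five items stand correctly: glue, large hexagon and tin are in the long tray, and the small hexagon is on the cork (top face at about (168,409) in the lower-left crop). I'll check its centring and then hand in.

```bash
python3 - <<'E'
from h import *
p=onz(load('top6'),[(168.5/4-.5+125,89.5/4-.5+105)],.089)[0];print(p.round(4))
if np.hypot(*(p-[.5985,.187]))<.007: print(ctrl.hand_in())
E
```

```text
[0.5974 0.1857]
the job is handed in; nothing more can be done
None
```

Both kits are made up and handed in at about 31 s of the 122 s allowed: the long tray holds the glue bottle, large hexagon and pin tin, one per compartment. The cork block lies in the middle of the square tray with the small hexagon upright within about 2 mm of its middle, and I left the tape roll alone.

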